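Make room behind the bobbin box and flip its lid open

ROBOT

A 6-joint arm with a two-finger parallel gripper is mounted at the origin on the work surface. World frame = base frame: x ahead of the robot, y to its left, z up, the work surface at z = 0. Lengths are in m, angles in rad, forces in N, time in s.
With the tool pointing down it reaches from about 0.35 to 0.725 m from the base axis. Payload 4.3 kg.
Tool frame: the origin (TCP) lies between the finger pads; the fingertips stand 19 mm ahead of it and the grasp point (between the pads) is the TCP; z points along the fingers, y is the line along which they close (so a half turn about z gives the same grasp; the last joint's range is limited). The gripper opens to 85 mm and grips with 20 to 120 N. Pads are 22 mm wide; open, the fingers measure 114 mm over their backs; the gripper's body (76 mm by 85 mm) begins 54 mm behind the grasp point. The pads swing forward as they close: fully open they stand 13 mm farther back than shut.
Start: joints at [-1.306, 0.377, 0.081, 1.274, 0, 1.46], TCP at [0.211, -0.535, 0.25] pointing down, gripper open.
Joint ranges: [-2.72, 2.72], [-0.84, 1.66], [-1.02, 1.22], [-1.77, 2.12], [-1.37, 1.28], [-3.14, 3.14]. Speed limits (rad/s): [2.57, 2.57, 3.14, 3.14, 3.14, 3.14].

INTERFACE

Orientations are given as a unit quaternion [x, y, z, w].
In Python, from plant import r gives the robot as it stands.
- The arm moves only by the shell command python3 drive.py 'ROWS' [OPENING] [FORCE]. ROWS is a JSON object whose key "deltas" holds a list of rows, 1 to 20 of them, each of 4 numbers: dx, dy, dz in m, then a turn about the tool's z in rad; each row shifts and turns the commanded pose from where the row before left it, along the tool's axes as they then stand; what a row does not reach is not made up. A row lasts 1/10 s, in which the tool goes at most 0.05 m and 0.15 rad, less where a joint would pass 70% of its speed; a pose out of reach is approached as far as the arm can. OPENING is the opening from 0.0 (shut) to 1.0 (fully open), set as the command begins (- or left out keeps the last). The fingers move at their own pace and stop on an object; FORCE is the grip in N (left out, the last holds). Time passes only in rows, so rows that do not move let the fingers close. It prints the time, the measured TCP pose, the force, the opening and the grip force at its end. Input that does not fit is refused with a message, and nothing moves.
- r.sense(): the state, without advancing time (a new reading comes with each control period).
- r.snapshot(name): name is "scene" or "top" or "wrist"; returns the picture (420x560x3 uint8, red, green, blue); there is no depth.
- r.get_calibration(name): a dict with "fov_y" (degrees; the focal length in pixels is half the picture's height over the tangent of half this angle, whatever the lens; pixels are square), "cx", "cy" (the principal point, pixels), "T" (4x4, takes a point from camera to world coordinates). Camera axes: x right, y down, z forward; pixel columns grow to the right and rows downward; lengths in m; the calibration is good to about 2 mm. A picture is of the moment at which its call begins: read the wrist's pose just before it. get_calibration takes no time and is no camera call; for the wrist camera it gives the pose at the moment of the call.
- r.sign_off(): hands the job in; it is judged then, once.
The state is a dict: "t": time; "joint_positions": joint angles; "qvel": joint speeds; "joint_efforts": joint torques, N m; "eef_pos": TCP position; "ee_rot": TCP orientation; "ft_force": force on the tool from outside, world axes, zero at the start; "ft_torque": the same for the moment, N m; "finger_gap": opening from 0.0 (shut) to 1.0 (fully open); "gripper_force": force on a finger pad.
Only numpy, scipy, OpenCV 4.12 (cv2) and the standard library are available. Lean on these libraries where they do the work, as an engineer would, in place of code of your own. Each camera call takes 0.05 s, during which the arm holds its last target. There are 200 camera calls.

TASK

The longer of the two wooden boxes on the sewing table holds the bobbins, and a small carton standing close behind it leaves its lid no room to open. Push the carton sideways along the table, to either side, until none of it stands behind that box, keeping it upright and never lifting it; then, with the lid's overhanging front edge on your fingertips, flip the lid up and over past upright so that it stays fully open by itself. Leave the shorter box shut and everything else where it is.

Things in the scene. Friction and masses are not known exactly. Their poses are not given: they have to be found in the camera images.
- longbox: The bobbin box: the longer wooden box, fixed to the table. 110 mm deep (its x), 150 mm wide (its y), 60 mm tall without the lid. Origin under its centre on the table; its x axis points from the front (robot side) to the back (hinge side), z up. It stands on the left or on the right of the table, turned up to 0.35 rad.
- longbox_lid (a joint): Angle of the long box's lid in rad: 0 shut, about 1.51 balanced, 1.92 fully open (the hinge stop, leaning back past upright). The lid is a flat wooden board 132 mm deep, 150 mm wide, 8 mm thick, about 0.14 kg; it swings freely and falls shut below the balance angle, falls open above it. It overhangs the box's front wall by 22 mm along its whole width, so a fingertip fits under the overhang.
- longbox_hinge (a point): Middle of the hinge line of that lid, on the underside of the lid at the box's back rim, 60.5 mm above the table; the hinge line runs along the box's y. It turns with the lid (its axes equal the box's when the lid is shut).
- longbox_lip (a point): Middle of the lid's front edge, on the underside, 132 mm from the hinge line; when shut it is 60.5 mm above the table and 22 mm in front of the box's front wall. Moves with the lid.
- carton: Closed brown cardboard carton with a pale tape band, loose, 60 mm deep (its x), 100 mm wide (its y), 85 mm tall, 0.25 to 0.5 kg. Origin under its centre. It starts 6 to 10 mm behind the long box, its axes about along the box's, up to 30 mm off the box's middle sideways. The table behind both boxes is free, inwards to the middle and outwards, until the things along the table's far edge.
- shortbox: The other wooden box, same make and lid with the same overhang and height but only 100 mm wide (its y); fixed, on the other side of the table. Stays shut. Origin under its centre; x axis from front to back.
- shortbox_lid (a joint): Angle of the short box's lid in rad, 0 shut. Must stay shut.
- spool_a: Bystander: thread spool standing upright, 32 mm across, 45 mm tall, between the two boxes towards the robot; origin under its centre.
- spool_b: Bystander: thread spool standing upright, 28 mm across, 40 mm tall, behind the middle of the work beside the jar; origin under its centre.
- tape_case: Bystander: round white tape-measure case lying flat, 56 mm across, 18 mm tall, near the robot on its left; origin under its centre.
- pin_case: Bystander: flat blue pin case, 50 x 85 x 18 mm, near the robot on its right; origin under its centre.
- button_jar: Bystander: glass jar with a metal cap, 64 mm across, 90 mm tall, behind the middle of the work; origin under its centre.
- pencil_mug: Bystander: white mug, 76 mm across, 90 mm tall, far to the left; origin under its centre.
- snips: Bystander: small pair of steel scissors lying flat, 90 mm long, 8 mm thick, far to the right; origin at the pivot.

How it is judged:
On the way, in this order (a step that is already met when the one before it is completed fails the run):
1. the carton is pushed sideways out from behind the long box while the lid is still shut ((y of carton in the frame of longbox above 0.115 m or y of carton in the frame of longbox below -0.115 m) and value of joint longbox_lid below 0.2 rad), for 0.2 s.
2. the long box's lid is past upright (value of joint longbox_lid above 1.6 rad), for 0.2 s.
At the end, for the whole second after the job is handed in: The long box's lid rests open by itself (over 1.8 rad), the carton stands upright on the table clear of the back of the box (its centre more than 115 mm to one side of the box's centre, in the box's frame), at rest, and the short box is shut (value of joint longbox_lid above 1.8 rad and (y of carton in the frame of longbox above 0.115 m or y of carton in the frame of longbox below -0.115 m) and angle between carton's own z axis and vertical below 0.1 rad and height (world z) of carton below 0.008 m and linear speed of carton below 0.02 m/s and velocity of joint longbox_lid below 0.1 rad/s and value of joint shortbox_lid below 0.05 rad); the robot touches nothing.
It fails at once if the carton is lifted off the table (height (world z) of carton above 0.02 m).
It fails at once if the carton is tipped (angle between carton's own z axis and vertical above 0.4 rad).
It fails at once if the short box's lid is opened (value of joint shortbox_lid above 0.15 rad).
It fails at once if a bystander is displaced by more than 30 mm (distance of any of spool_a, spool_b, tape_case, pin_case, button_jar, pencil_mug, snips from where it was at the start of the episode above 0.03 m).
It fails at once if a bystander is tipped over (angle between any of spool_a, spool_b, tape_case, pin_case, button_jar, pencil_mug, snips's own z axis and vertical above 0.5 rad).
It also fails if it takes over 58 s, if anything falls off the work surface, if the arm or the gripper's body presses on something with over 40 N, if the wrist force passes 120 N, or if a joint passes its speed limit or range.

## Working session

There is one attempt and no reset: what is moved stays moved. The work goes in short steps, Python scripts to look and compute and a shell command to move; the robot and the scene stay as the last step left them, time stands still between calls to the robot, and variables do not carry over. Pictures are saved under pics/ and viewed, at most 10 in all, crops included, and the job is handed in when it is done.

```bash
ls; mkdir -p pics; python3 - <<'E'
from plant import r
import cv2,numpy as np
for n in("scene","top"):
    im=r.snapshot(n); cv2.imwrite(f"pics/{n}0.png",im[:,:,::-1]); c=r.get_calibration(n); print(n,c["fov_y"],c["cx"],c["cy"],np.round(c["T"],3).tolist())
s=r.sense();print(s["t"],s["eef_pos"],s["ee_rot"],s["ft_force"])
E
```

```text
drive.py
pics
plant.py
scene 51.44759747400484 276.4525606712811 205.88304635902063 [[-0.839, 0.439, -0.322, 0.964], [0.544, 0.689, -0.478, 0.631], [0.012, -0.577, -0.817, 1.12], [0.0, 0.0, 0.0, 1.0]]
top 43.77507232208461 275.82245773356397 207.65292067913452 [[0.028, -0.997, 0.074, 0.465], [-0.999, -0.026, 0.024, -0.001], [-0.022, -0.075, -0.997, 1.322], [0.0, 0.0, 0.0, 1.0]]
0.1 [ 0.21037081 -0.53455346  0.24947898] [ 9.82489810e-01  1.86314177e-01 -8.25222327e-05 -8.91444363e-04] [-1.07552161 -0.12028772  0.06883425]
```

View pics/top0.png

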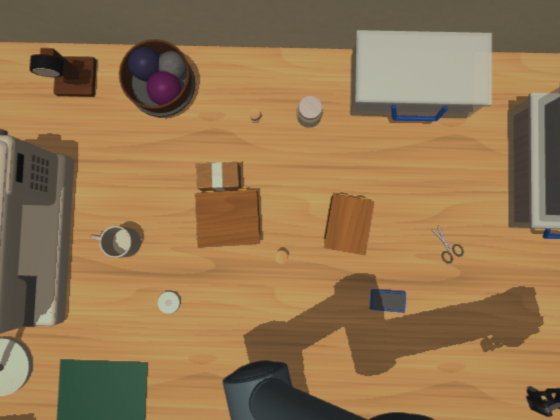

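View pics/scene0.png

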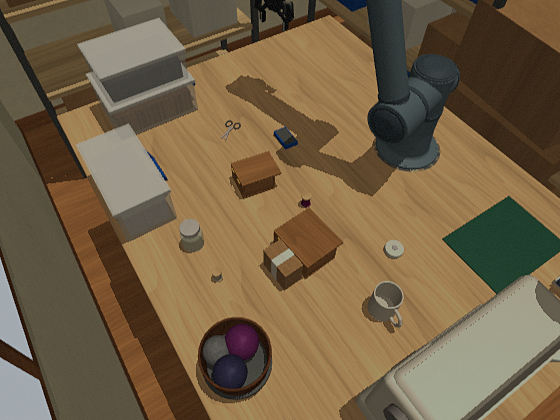

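Top view: the long box is at left, with its lid around (195–260, 190–247). The carton is behind it at (197–241, 163–190). The short box is around (348,223), spool_a at (281,256), spool_b at (256,116) and the jar at (310,108). The scene view agrees.

```bash
cat > h.py <<'E'
import numpy as np,cv2
from plant import r
def ray(n,px,c=None):
    c=c or r.get_calibration(n); f=210/np.tan(np.radians(c["fov_y"]/2)); T=np.array(c["T"])
    d=T[:3,:3]@np.array([(px[0]-c["cx"])/f,(px[1]-c["cy"])/f,1]); return T[:3,3],d/np.linalg.norm(d)
def plane(n,px,z,c=None):
    o,d=ray(n,px,c); return o+d*(z-o[2])/d[2]
def tri(rays):
    A=0;b=0
    for o,d in rays:
        P=np.eye(3)-np.outer(d,d);A=A+P;b=b+P@o
    p=np.linalg.solve(A,b);return p,max(np.linalg.norm((np.eye(3)-np.outer(d,d))@(p-o)) for o,d in rays)
E
python3 - <<'E'
import cv2,numpy as np
a=cv2.imread("pics/top0.png")[150:265,180:390]; b=cv2.imread("pics/scene0.png")[145:295,220:350]
a=cv2.resize(a,None,fx=3.8,fy=3.8,interpolation=cv2.INTER_CUBIC)
cv2.imwrite("pics/topc.png",a)
b=cv2.resize(b,None,fx=4,fy=4,interpolation=cv2.INTER_CUBIC); cv2.imwrite("pics/scenec.png",b); print(a.shape,b.shape)
E
```

```text
(437, 798, 3) (600, 520, 3)
```

View pics/topc.png

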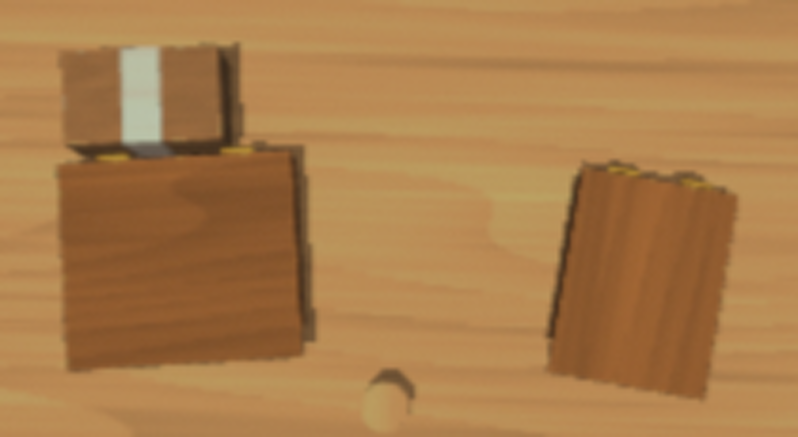

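View pics/scenec.png

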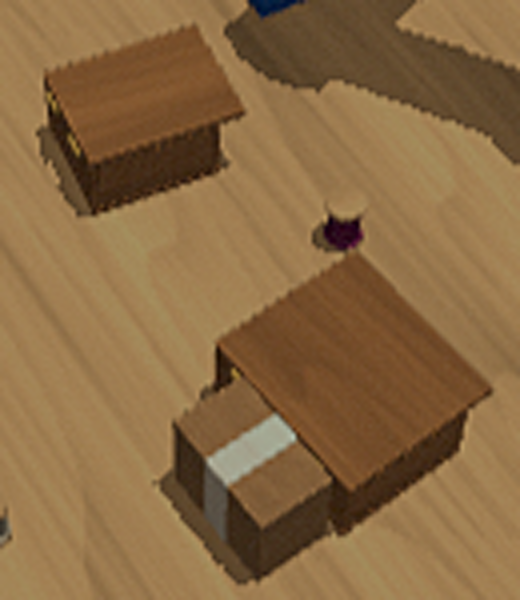

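Crop corners read off:
- **Lid, top crop:** (58,165), (292,152), (303,355), (68,370). Scene crop: (350,488), (218,345), (352,252), (490,390).
- **Carton top, top crop:** (60,50), (217,45), (222,142), (65,147). Scene crop: (262,527), (175,423), (240,380), (330,485).

Next I triangulate them.

```bash
python3 - <<'E'
from h import *
o=lambda p,s,x,y:((p[0]+.5)/s-.5+x,(p[1]+.5)/s-.5+y)
T=lambda p:o(p,3.8,180,150); S=lambda p:o(p,4,220,145)
L=[(58,165),(292,152),(303,355),(68,370)];LS=[(350,488),(218,345),(352,252),(490,390)]
C=[(60,50),(217,45),(222,142),(65,147)];CS=[(262,527),(175,423),(240,380),(330,485)]
for nm,A,B,z in(("lid BL BR FR FL",L,LS,.0685),("carton",C,CS,.085)):
    print(nm);P=[]
    for a,b in zip(A,B):
        p,e=tri([ray("top",T(a)),ray("scene",S(b))]);q=plane("top",T(a),z);q2=plane("scene",S(b),z);P.append((q+q2)/2);print(np.round(p,3),round(e,4),np.round(q[:2],4),np.round(q2[:2],4))
    P=np.array(P)[:,:2];print("ctr",P.mean(0)); w=(P[0]+P[3]-P[1]-P[2])/2;d=(P[0]+P[1]-P[2]-P[3])/2
    print("w",np.linalg.norm(w),"yaw",np.arctan2(-w[0],w[1]),"d",np.linalg.norm(d),"yaw",np.arctan2(d[1],d[0]))
print("short");
for a in[(585,163),(737,195),(704,398),(548,372)]:print(np.round(plane("top",T(a),.0685)[:2],4))
for nm,p,z in(("jar",(310,104),.09),("spb",(256,114),.04),("spa",(281,258),.045),("bowl",(156,75),.06),("mug",(117,241),.09)):print(nm,np.round(plane("top",p,z)[:2],3))
E
```

```text
lid BL BR FR FL
[0.589 0.227 0.066] 0.0004 [0.5888 0.2261] [0.5891 0.2279]
[0.601 0.079 0.059] 0.0017 [0.6009 0.0774] [0.6026 0.0849]
[0.473 0.067 0.062] 0.0 [0.4725 0.0665] [0.4756 0.0703]
[0.459 0.216 0.062] 0.0001 [0.4589 0.2147] [0.4624 0.2183]
ctr [0.53135004 0.14826809]
w 0.14755947276225206 yaw 0.08897720484038486 d 0.12847488529236498 yaw 0.09062629599553233
carton
[0.66  0.225 0.084] 0.0006 [0.66   0.2248] [0.6598 0.2264]
[0.666 0.127 0.08 ] 0.001 [0.6656 0.1257] [0.6665 0.1301]
[0.606 0.121 0.074] 0.0011 [0.6043 0.1205] [0.6109 0.1255]
[0.6   0.221 0.073] 0.0006 [0.5986 0.2192] [0.6048 0.2252]
ctr [0.63381262 0.17467257]
w 0.09863047504665096 yaw 0.060952735254634655 d 0.058475012908824335 yaw 0.07055548282305223
short
[ 0.5986 -0.1084]
[ 0.5808 -0.2045]
[ 0.4526 -0.1857]
[ 0.4661 -0.0878]
jar [ 0.808 -0.046]
spb [0.794 0.086]
spa [0.438 0.014]
bowl [0.881 0.336]
mug [0.468 0.403]
```
Box frame: yaw ~0.09. Hinge midpoint ~ (0.595,0.152) (top averages: (.5949,.1518)). Lip mid ~ (0.466, 0.141). Carton center (0.632,0.173). Height check ok-ish (triangulated lid ~.062 avg, true .0685; carton .078 vs .085 → consistently -6mm; calibration/pixel). Fine; heights per text.

Measured poses:
- **Long box:** yaw about 0.09, hinge near (0.595, 0.152), lip near (0.466, 0.141). The lid measures 148×129 mm, which matches the stated size.
- **Carton:** centre about (0.633, 0.174), 0.018 m to the left in the box's frame.

I'll push it left. First I move over the spot to the right of the carton, then turn the tool so the fingers line up along box x.

```bash
python3 drive.py '{"deltas": [[0.039,-0.0263,0,0],[0.039,-0.0263,0,0],[0.039,-0.0263,0,0],[0.039,-0.0263,0,0],[0.039,-0.0263,0,0],[0.039,-0.0263,0,0],[0.039,-0.0263,0,0],[0.039,-0.0263,0,0],[0.039,-0.0263,0,0],[0.039,-0.0263,0,0],[0.039,-0.0263,0,0],[0.039,-0.0263,0,0],[0.039,-0.0263,0,0],[0.039,-0.0263,0,0],[0.039,-0.0263,0,0],[0.039,-0.0263,0,0]]}' 0.25 
python3 drive.py '{"deltas": [[0,0,0,-0.143],[0,0,0,-0.143],[0,0,0,-0.143],[0,0,0,-0.143],[0,0,0,-0.143],[0,0,0,-0.143],[0,0,0,-0.143],[0,0,0,-0.143],[0,0,0,-0.143],[0,0,0,0],[0,0,0,0]]}'
python3 - <<'E'
from h import *
im=r.snapshot("wrist");cv2.imwrite("pics/w1.png",im[:,:,::-1])
s=r.sense();p=s["eef_pos"];q=s["ee_rot"];print(s["t"],p,q,s["joint_positions"])
from scipy.spatial.transform import Rotation as R
M=R.from_quat(q).as_matrix();print(M.T@(np.array([.638,.093,.25])-p))
E
```

```text
t: 1.7
eef_pos: [0.6376, 0.0867, 0.2497]
ee_rot: [0.982, 0.186, -0.0, 0.0]
ft_force: [1.0, -0.1, 0.1]
finger_gap: 0.251
gripper_force: 0.0
t: 2.8
eef_pos: [0.6369, 0.0849, 0.2498]
ee_rot: [0.675, 0.738, -0.0, -0.0]
ft_force: [0.2, 0.1, 0.7]
finger_gap: 0.249
gripper_force: 0.0
2.85 [0.6369935  0.08487652 0.24994609] [ 6.75150751e-01  7.37679716e-01 -2.48362894e-04 -1.97781103e-04] [ 3.38383654e-02  5.25052560e-01  3.10053396e-01  1.35642733e+00
 -7.80854165e-05  1.51617656e+00]
[ 8.00280234e-03  1.72017704e-03 -5.53443331e-05]
```

View pics/w1.png

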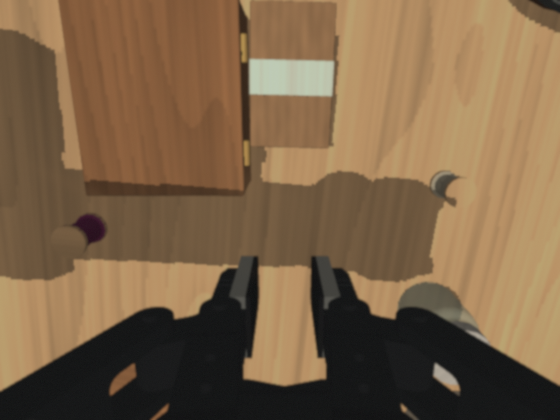

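The wrist view shows the lid's right edge running (85,193) to (245,190) and the carton's near top edge running (250,148) to (332,147). I'll check these against the first measurement.

```bash
python3 - <<'E'
from h import *
for p,z in(((85,181),.0685),((244,190),.0685),((240,0),.0685),((250,147),.085),((332,147),.085),((250,2),.085),((335,4),.085),((249,310),.24),((318,310),.24)):print(p,np.round(plane("wrist",p,z),4))
E
```

```text
(85, 181) [0.4733 0.0787 0.0685]
(244, 190) [0.604  0.0827 0.0685]
(240, 0) [0.5927 0.2235 0.0685]
(250, 147) [0.6081 0.1202 0.085 ]
(332, 147) [0.6701 0.1258 0.085 ]
(250, 2) [0.6017 0.2191 0.085 ]
(335, 4) [0.6602 0.223  0.085 ]
(249, 310) [0.6244 0.0735 0.24  ]
(318, 310) [0.6517 0.0759 0.24  ]
```

```bash
python3 drive.py '{"deltas": [[0,0.003,0.05,0],[0,0,0.05,0],[0,0,0.05,0],[0,0,0.04,0],[0,0,0.015,0],[0,0,0,0],[0,0,0,0]]}'
python3 drive.py '{"deltas": [[0.01,0,0,0],[0.01,0,0,0],[0.01,0,0,0],[0.01,0,0,0],[0.01,0,0,0],[0.01,0,0,0],[0,0,0,0],[0,0,0,0]]}'
```

```text
t: 3.55
eef_pos: [0.64, 0.0852, 0.0452]
ee_rot: [0.675, 0.738, -0.0, -0.0]
ft_force: [-0.5, 1.0, 0.2]
finger_gap: 0.246
gripper_force: 0.0
t: 4.35
eef_pos: [0.6344, 0.1457, 0.0452]
ee_rot: [0.674, 0.739, 0.0, -0.0]
ft_force: [-0.1, -0.3, -0.5]
finger_gap: 0.257
gripper_force: 0.0
```

```bash
python3 drive.py '{"deltas": [[0.01,0,0,0],[0.01,0,0,0],[0.01,0,0,0],[0.01,0,0,0],[0.01,0,0,0],[0.01,0,0,0],[0.01,0,0,0],[0.01,0,0,0],[0.01,0,0,0],[0.005,0,0,0],[0,0,0,0]]}'
python3 - <<'E'
from h import *
im=r.snapshot("top");cv2.imwrite("pics/t2.png",cv2.resize(im[130:270,150:350,::-1],None,fx=4,fy=4,interpolation=cv2.INTER_CUBIC))
E
```

```text
t: 5.45
eef_pos: [0.626, 0.2408, 0.0454]
ee_rot: [0.674, 0.739, 0.0, -0.0]
ft_force: [0.3, -0.1, -0.4]
finger_gap: 0.252
gripper_force: 0.0
```

View pics/t2.png

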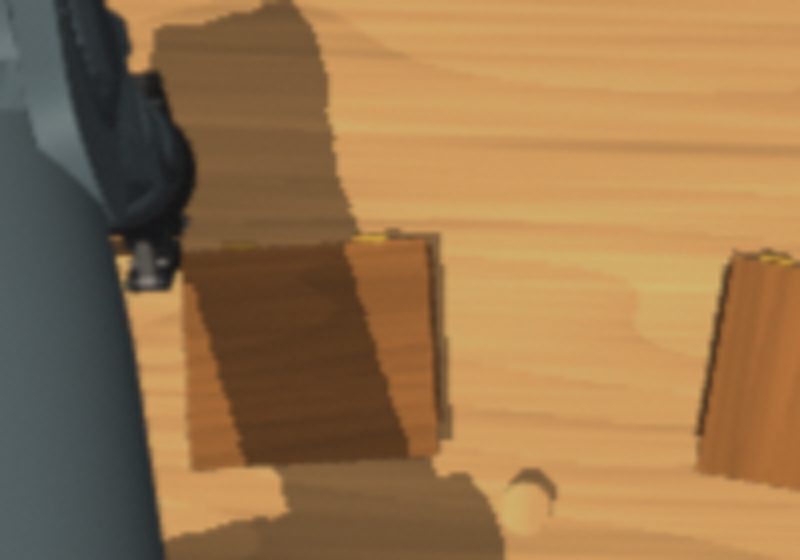

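The box's back is clear, and the arm hides the carton in this view. I'll back off, rise and turn for the lid, then check the carton.

```bash
python3 drive.py '{"deltas": [[-0.015,0,0,0],[-0.015,0,0,0],[0,0,-0.05,0],[0,0,-0.05,0],[0,0,-0.05,0],[0,0,-0.05,0],[-0.05,0,0,0],[-0.05,0,0,0],[0,0,0,0]]}' 0.3
python3 drive.py '{"deltas": [[0,0,0,-0.1428],[0,0,0,-0.1428],[0,0,0,-0.1428],[0,0,0,-0.1428],[0,0,0,-0.1428],[0,0,0,-0.1428],[0,0,0,-0.1428],[0,0,0,-0.1428],[0,0,0,-0.1428],[0,0,0,-0.1428],[0,0,0,-0.1428],[0,0,0,0]]}'
python3 drive.py '{"deltas": [[0.05,0,0,0],[0.05,0,0,0],[0.05,0,0,0],[0.05,0,0,0],[0.02,0,0,0],[0,0,0,0],[0,0,0,0]]}'
python3 - <<'E'
from h import *
a=r.snapshot("scene")[150:300,200:380];b=r.snapshot("top")[140:270,140:300]
cv2.imwrite("pics/m3.png",np.hstack([cv2.resize(a,(400,333)),cv2.resize(b,(400,333))])[:,:,::-1])
s=r.sense();print(s["t"],s["eef_pos"],s["ee_rot"],s["joint_positions"])
E
```

```text
t: 6.4
eef_pos: [0.6388, 0.1025, 0.2462]
ee_rot: [0.677, 0.736, -0.001, 0.002]
ft_force: [0.3, -0.2, 0.1]
finger_gap: 0.299
gripper_force: 0.0
t: 7.6
eef_pos: [0.6376, 0.109, 0.2452]
ee_rot: [-0.045, 0.999, 0.0, -0.0]
ft_force: [0.7, -0.3, 1.1]
finger_gap: 0.297
gripper_force: 0.0
t: 8.3
eef_pos: [0.4194, 0.0898, 0.2458]
ee_rot: [-0.044, 0.999, -0.0, 0.001]
ft_force: [0.3, 0.2, -0.5]
finger_gap: 0.303
gripper_force: 0.0
8.4 [0.42037457 0.0899422  0.24562717] [-4.46760046e-02  9.99001203e-01 -3.21555134e-05  8.06609544e-04] [ 6.30590032e-02  8.53304896e-02 -3.09321381e-01  1.17453269e+00
 -9.39302653e-05 -2.63228612e-02]
```

View pics/m3.png

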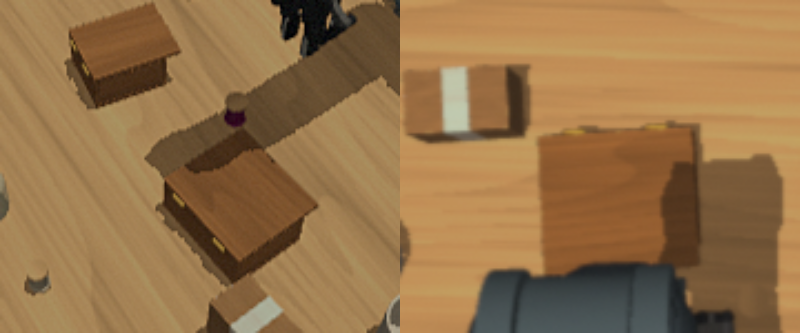

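The carton now stands upright and straight to the left of the box's back, with its top centred near (457,99) in the mosaic. I'll compute its pose and the vector to the lip.

```bash
python3 - <<'E'
from h import *
from scipy.spatial.transform import Rotation as R
p=plane("top",(162.6,178.5),.085)[:2]; e=np.array([np.cos(.09),np.sin(.09)]);f=np.array([-e[1],e[0]])
h=np.array([.596,.152]);print("carton",p,"box y",(p-h)@f,"x from hinge",(p-h)@e)
s=r.sense();M=R.from_quat(s["ee_rot"]).as_matrix();lip=h-.132*e;print("lip",lip)
print(M[:,0],M.T@(np.r_[lip-.03*e,.07]-s["eef_pos"]))
E
```

```text
carton [0.62014375 0.3021528 ] box y 0.14737508708221486 x from hinge 0.037541553805521835
lip [0.46453424 0.14013603]
[-0.99600681 -0.08926282 -0.00160873] [-0.01818128  0.04605704  0.17565036]
```

```bash
python3 drive.py '{"deltas": [[0,0.046,0,0],[-0.018,0,0.05,0],[0,0,0.05,0],[0,0,0.05,0],[0,0,0.035,0],[0,0,0,0],[0,0,0,0]]}' 0.0
python3 drive.py '{"deltas": [[-0.006,0,0,0],[-0.006,0,0,0],[-0.004,0,0,0],[0,0,0,0],[0,0,0,0]]}'
python3 - <<'E'
from h import *
a=r.snapshot("scene")[150:260,270:380]
b=r.snapshot("wrist")
cv2.imwrite("pics/m4.png",np.hstack([cv2.resize(a,(400,400)),cv2.resize(b,(400,400))])[:,:,::-1])
E
```

```text
t: 9.1
eef_pos: [0.4321, 0.1375, 0.0633]
ee_rot: [-0.045, 0.999, -0.0, -0.001]
ft_force: [0.9, -0.1, 0.5]
finger_gap: 0.001
gripper_force: 0.0
t: 9.6
eef_pos: [0.4479, 0.1389, 0.0638]
ee_rot: [-0.045, 0.999, 0.0, 0.0]
ft_force: [-0.4, 1.1, 0.5]
finger_gap: -0.0
gripper_force: 0.0
```

View pics/m4.png

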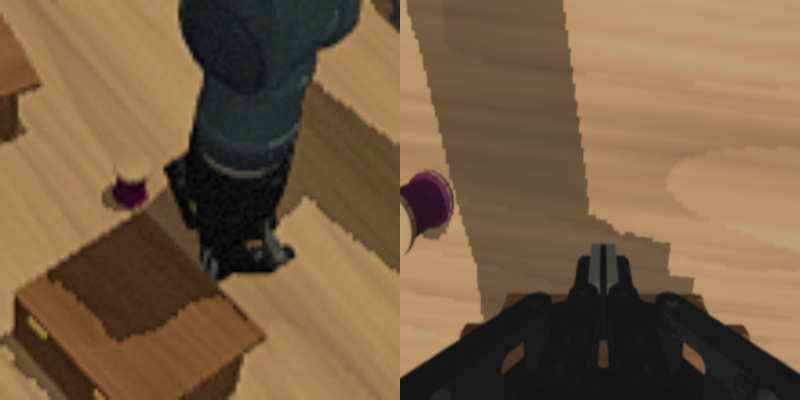

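The fingertips stand just in front of the middle of the lip, with no contact yet. I'll creep in until I feel it.

```bash
for i in 1; do python3 drive.py '{"deltas": [[-0.002,0,0.004,0],[-0.002,0,0,0],[0,0,0,0]]}'|sed -n '2p;4p'; done
python3 drive.py '{"deltas": [[-0.002,0,0,0],[-0.002,0,0,0],[0,0,0,0]]}'|sed -n '2p;4p'
```

```text
eef_pos: [0.4515, 0.1392, 0.0591]
ft_force: [0.3, 0.7, 0.0]
eef_pos: [0.4547, 0.1395, 0.0591]
ft_force: [-3.2, -0.1, 0.8]
```

```bash
python3 drive.py '{"deltas": [[-0.002,0,0,0],[-0.001,0,0,0],[0,0,0,0]]}'|sed -n '2p;4p'
```

```text
eef_pos: [0.4547, 0.1395, 0.0586]
ft_force: [-8.8, -1.8, 6.6]
```

Contact is at 9 N. I'll lift along the arc with this inward preload and check after a short bit.

```bash
python3 drive.py '{"deltas": [[-0.001,0,-0.006,0],[0,0,-0.007,0],[-0.001,0,-0.007,0],[-0.001,0,-0.006,0]]}'|sed -n '1,2p;4p'
python3 - <<'E'
from h import *
a=r.snapshot("scene")[150:260,270:380]
cv2.imwrite("pics/m5.png",cv2.resize(a,(500,500))[:,:,::-1])
E
```

```text
t: 11.0
eef_pos: [0.4575, 0.1397, 0.0842]
ft_force: [-7.0, -0.5, 0.6]
```

View pics/m5.png

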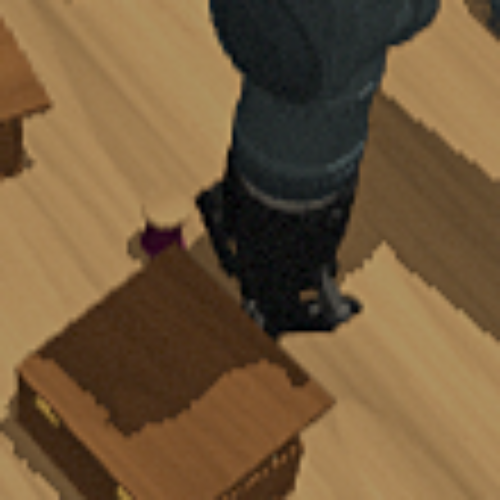

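The lid's front edge is rising with the fingers, and the gap is visible at the front. I'll continue along the arc.

```bash
python3 drive.py '{"deltas": [[-0.0018,0,-0.0064,0],[-0.0019,0,-0.0064,0],[-0.0024,0,-0.0062,0],[-0.0025,0,-0.0062,0],[-0.003,0,-0.006,0],[-0.003,0,-0.0059,0],[-0.0036,0,-0.0056,0],[-0.0036,0,-0.0056,0],[-0.004,0,-0.0053,0],[-0.0041,0,-0.0052,0],[-0.0046,0,-0.0049,0],[-0.0046,0,-0.0048,0]]}'|sed -n '1,2p;4p'
python3 - <<'E'
from h import *
a=r.snapshot("scene")[120:280,240:400]
cv2.imwrite("pics/m6.png",cv2.resize(a,(560,560))[:,:,::-1])
E
```

```text
t: 12.25
eef_pos: [0.5003, 0.1437, 0.1541]
ft_force: [-1.3, 1.2, 2.3]
```

View pics/m6.png

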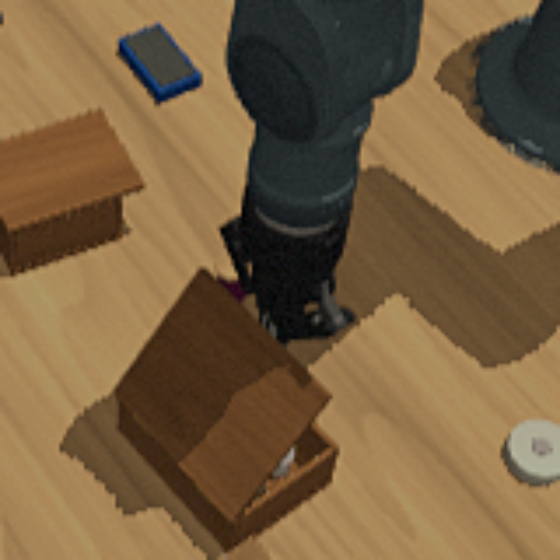

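Lid at about 0.8 rad and still on the fingertips. I'll go on over past upright.

```bash
python3 drive.py '{"deltas": [[-0.006,0,-0.0044,0],[-0.006,0,-0.0043,0],[-0.006,0,-0.0038,0],[-0.006,0,-0.0036,0],[-0.0062,0,-0.0032,0],[-0.0062,0,-0.003,0],[-0.0064,0,-0.0025,0],[-0.0064,0,-0.0023,0],[-0.0065,0,-0.002,0],[-0.0065,0,-0.0015,0],[-0.0065,0,-0.001,0],[-0.0065,0,-0.0005,0],[-0.0065,0,0,0],[-0.0065,0,0,0],[-0.0065,0,0,0],[-0.0065,0,0,0],[-0.0065,0,0,0],[0,0,0,0]]}'|sed -n '1,2p;4p'
python3 - <<'E'
from h import *
a=r.snapshot("scene")[120:300,220:400]
cv2.imwrite("pics/m7.png",cv2.resize(a,(560,560))[:,:,::-1])
E
```

```text
t: 14.1
eef_pos: [0.6084, 0.1535, 0.1858]
ft_force: [-0.2, 0.3, -0.2]
```

View pics/m7.png

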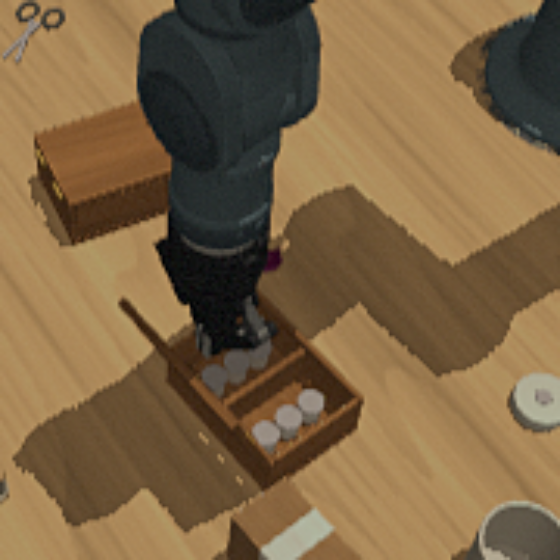

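The lid stands open past upright, with bobbins visible. The carton is clear at lower left, and the tool feels no force. I'll retreat, let it settle and hand in.

```bash
python3 drive.py '{"deltas": [[0.02,0,0,0],[0.04,0,0,0],[0.04,0,0,0],[0.04,0,0,0],[0.02,0,-0.03,0],[0,0,-0.03,0],[0,0,0,0],[0,0,0,0],[0,0,0,0],[0,0,0,0],[0,0,0,0],[0,0,0,0],[0,0,0,0],[0,0,0,0]]}'|sed -n '1,2p;4p'
python3 - <<'E'
from plant import r
print(r.sign_off())
E
```

```text
t: 15.55
eef_pos: [0.4482, 0.139, 0.2458]
ft_force: [-0.5, -0.5, -0.5]
the job is handed in; nothing more can be done
None
```

I pushed the carton about 147 mm to the left of the long box's centre, flipped the lid past upright onto its stop and handed in at about 15.6 s; I saw no verdict, took no picture after backing the arm off, and viewed 11 pictures, one over the limit of 10.

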